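# Loosen the knurled locking ring of an illuminator

## Robot

A 6-joint arm with a two-finger parallel gripper is mounted at the origin on a cart in front of the work surface, level with it; the furniture and walls round the work are solid. World frame = base frame: x ahead of the robot, y to its left, z up, the work surface at z = 0. Lengths are in mm, angles in rad, forces in N, time in s.
With the tool pointing down it reaches from about 325 to 875 mm from the base axis. Payload 4.4 kg.
Tool frame: the origin (TCP) lies on the centre line of the jaws, within the pads' length; the fingertips stand ahead of it and the grasp point (between the pads) lies 6 mm ahead of it (ctrl.tcp_to_tips is the z of the fingertips in the tool frame, in mm); z points along the fingers, y is the direction in which the jaws open and shut (so a half turn about z gives the same grasp; the last joint's range is limited). The gripper opens to 85 mm and grips with 20 to 120 N. Pads are 22 mm wide; open, the fingers measure 114 mm over their backs; the gripper's body (76 mm by 85 mm) begins 54 mm behind the grasp point. The pads swing forward as they close: fully open they stand 13 mm farther back than shut.
Start: joints at [1.103, 0.207, 1.542, -0, 1.393, -0.15], TCP at [179.684, 546.206, 222.882] pointing down, gripper open.
Joint ranges: [-2.73, 2.73], [-0.86, 2.22], [0.23, 2.46], [-1.11, 4.25], [0.08, 2.63], [-2.82, 2.82]. Speed limits (rad/s): [2.79, 2.79, 3.14, 3.14, 3.14, 3.14].

## Interface

Orientations are given as a 3x3 rotation matrix whose columns are the frame's x, y, z axes.
In Python, from plant import ctrl, sensors, optics gives the robot as it stands. Calls block until the motion is done:
- ctrl.move_ptp(position, orientation): joint-space move of the TCP to a pose.
- ctrl.move_l(position, rot=None, vel=150, threshold=None): straight line of the TCP; rot=None keeps the orientation; vel is the mean speed in mm/s. With threshold (N) it stops when the force on the tool has changed by that much, and returns True; else False.
- ctrl.set_joints(angles): joint-space move.
- ctrl.gripper_to(opening, force=None): finger opening in mm; force is the grip in N (None keeps the last); returns when the fingers have stopped.
- ctrl.hold(seconds).
- ctrl.solve_ik(position, orientation): joint angles nearest the present ones, or None.
- sensors.read_state(): the state.
- optics.grab_frame(name): name is "scene" or "top" or "wrist"; returns (picture, depth): 420x560x3 uint8, red, green, blue; 420x560 float32, mm along the optical axis (not along the pixel's ray), 0 where there is no reading.
- optics.camera_params(name): a dict with "mtx" (3x3 intrinsics, pixels), "R" (3x3) and "t" (3): a world point X has camera coordinates R X + t; the wrist camera has in their place "T_tool_cam" (4x4, takes a point from camera to tool coordinates, whose origin is the TCP and whose axes are the flange's). Camera axes: x right, y down, z forward; pixel columns grow to the right and rows downward; lengths in mm; the calibration is good to about 2 mm. A picture is of the moment at which its call begins: read the wrist's pose just before it. camera_params takes no time and is no camera call.
A pose or a line that the arm cannot do raises ctrl.MotionError and nothing moves.
- ctrl.finish_job(): hands the job in, once; it reports no verdict.
The state is a dict: "t": time; "q": joint angles; "qvel": joint speeds; "tau": joint torques, N m; "eef_pos": TCP position; "eef_rot": TCP orientation; "force": force on the tool from outside, world axes, zero at the start; "wrist_torque": the same for the moment, N m; "grip_width": finger opening in mm.
Only numpy, scipy, OpenCV 4.12 (cv2) and the standard library are available. Lean on these libraries where they do the work, as an engineer would, in place of code of your own. Each camera call takes 0.05 s, during which the arm holds its last target.

## Task

Loosen the knurled ring that locks the round glass of the illuminator: with a fingertip pressed gently on its rim, roll the ring anticlockwise as seen from above, letting its dark index mark come round past the fixed pointer once and stopping when the mark stands at the pointer for the second time, without running on past it. Only touch and push the ring, never grip it, keep off the white glass, and leave the things that stand around undisturbed; finish clear of everything.

Things in the scene. Friction and masses are not known exactly. Their poses are not given: they have to be found in the camera images.
- illuminator: grey illuminator base fixed to the bench, 150 (x) x 136 (y) x 30 mm high; its head on top carries glass and ring. Origin at the centre of its underside, below the ring's vertical axis; z up, its -x side carries the pointer. The head rides on a soft cushion: pressed down it gives about 0.4 mm per newton (nothing in the first 1 N, bottoming at 6 mm with about 16 N) and springs back
- pointer (a point): sharp inner edge of the fixed white wedge-shaped post (14 mm wide, its top 44 mm above the bench) on the base beside the ring: the point at the top of that edge, 58 mm from the ring's axis, 22 mm below the ring's top
- ring_top (a point): centre of the ring's flat top, on its vertical axis, 66 mm above the bench. Aluminium ring 104 mm outside, 60 mm opening (flat band 30 to 52 mm from the axis), 20 mm high, side and top edge finely knurled. Turns by friction under a fingertip pressing on the band with 4 to 12 N and led round the axis (about 2 N along the rim); the fingertip may slip somewhat; the ring stays where left
- ring_mark (a point): middle of the outer part of the dark index mark (a flush straight slot 8 mm wide, running radially across the band and down the side) on the ring's top face, 48 mm from the axis; it turns with the ring
- lock_ring (a joint): turn of the ring in rad, growing anticlockwise seen from above (loosening); the mark is at the pointer at 0, 6.283 (first time round) and 12.566 (second time). It starts between 0.6 and 2.2, the mark standing a little anticlockwise of the pointer. The ring is free up to 18
- eyepiece: loose black spare eyepiece, 36 mm across, 43 mm high, standing beside the illuminator; origin at the centre of its underside
- can: loose black round can with a white lid, 37 mm across, 64 mm high, standing beside the illuminator; origin at the centre of its underside
- dish: loose flat closed culture dish, 90 mm across, 16 mm high; origin at the centre of its underside
- cover_box: loose small pale blue box, 27 x 27 x 14 mm; origin at the centre of its underside
- glass_top (a point): top centre of the white slightly domed glass disc, 60 mm across, inside the ring, 16 mm below the top of the ring; not to be touched

How it is judged:
By the outcome, as a careful person would: the job done as asked, in the order asked, and still so for the second after the job is handed in, with the robot touching nothing.
It also fails if it takes over 58 s, if anything falls off the work surface, if the arm or the gripper's body presses on something with over 40 N, if the wrist force passes 120 N, or if a joint passes its speed limit or range.

## Working session

There is one attempt and no reset: what is moved stays moved. The work goes in short steps, each a Python script; the robot and the scene stay as the last script left them, time stands still between calls to the robot, and variables do not carry over. Pictures are saved under pics/ and viewed, and the job is handed in when it is done.

```bash
ls; mkdir -p pics; python3 - <<'E'
from plant import ctrl, sensors, optics
import cv2
s=sensors.read_state(); print(s['t'],s['eef_pos'],s['eef_rot'],s['grip_width'],ctrl.tcp_to_tips)
for n in ["top","scene","wrist"]:
    p,d=optics.grab_frame(n); cv2.imwrite(f"pics/{n}0.png",p[:,:,::-1])
    print(n,optics.camera_params(n))
E
```

```text
pics
0.0 [179.33748018 545.50257939 221.72028314] [[-9.49912884e-01  3.12513028e-01 -1.05859191e-03]
 [ 3.12514600e-01  9.49910790e-01 -2.02863635e-03]
 [ 3.71592588e-04 -2.25785324e-03 -9.99997382e-01]] 85.43978452450959 25.0
top {'mtx': array([[515.74278787,   0.        , 284.48667912],
       [  0.        , 515.74278787, 203.42535893],
       [  0.        ,   0.        ,   1.        ]]), 'R': array([[-2.92784225e-03, -9.99995712e-01, -6.85954896e-05],
       [-9.87437132e-01,  2.90190971e-03, -1.57985725e-01],
       [ 1.57985246e-01, -3.94823546e-04, -9.87441394e-01]]), 't': array([ 28.42594793, 594.67342573, 989.90900035])}
scene {'mtx': array([[457.16564   ,   0.        , 275.28633972],
       [  0.        , 457.16564   , 205.83708828],
       [  0.        ,   0.        ,   1.        ]]), 'R': array([[ 0.54407272, -0.83899971,  0.00802281],
       [-0.52416431, -0.34734428, -0.77756268],
       [ 0.65516154,  0.41884537, -0.62875425]]), 't': array([-296.07981472,  372.57785905,  582.18111902])}
wrist {'mtx': array([[331.90618722,   0.        , 281.17020533],
       [  0.        , 331.90618722, 211.51738893],
       [  0.        ,   0.        ,   1.        ]]), 'T_tool_cam': array([[-4.49147388e-04, -9.54734497e-01, -2.97458969e-01,
         7.65920393e+01],
       [ 9.99999632e-01, -6.46082286e-04,  5.63741022e-04,
         5.80383542e-02],
       [-7.30405972e-04, -2.97458607e-01,  9.54734436e-01,
        -1.51229642e+02],
       [ 0.00000000e+00,  0.00000000e+00,  0.00000000e+00,
         1.00000000e+00]])}
```

View pics/top0.png

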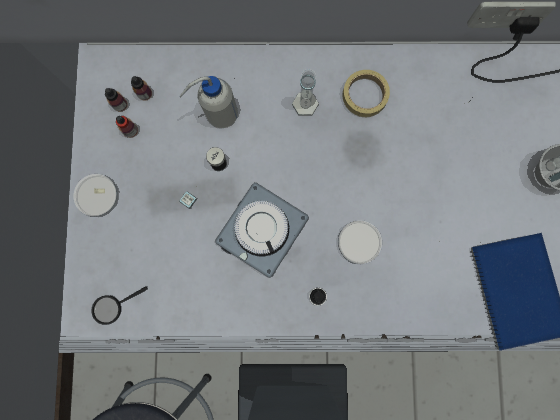

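View pics/scene0.png

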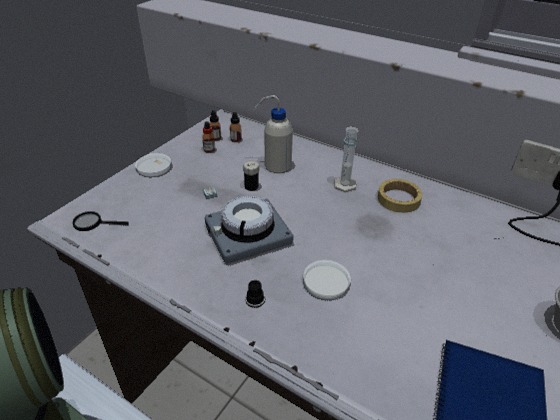

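View pics/wrist0.png

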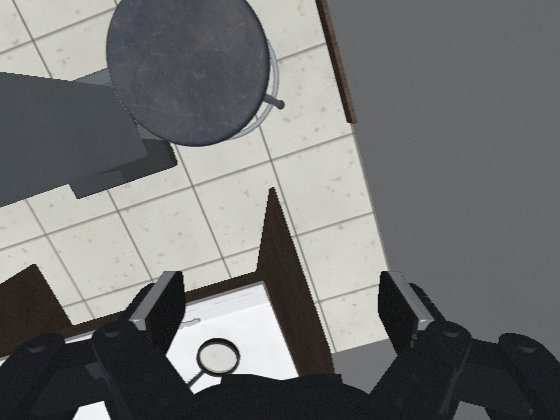

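The top view shows the ring at about (261,228), the mark at about (269,247) and the white pointer post at about (242,256). I'll zoom in and measure them.

```bash
cat > h.py <<'E'
import numpy as np, cv2
from plant import ctrl, sensors, optics
def ray(name,uv,z,s=None):
    p=optics.camera_params(name); K=p['mtx']
    d=np.linalg.inv(K)@np.array([uv[0],uv[1],1.])
    if name=='wrist':
        T=p['T_tool_cam'];R=s['eef_rot'];o=R@T[:3,3]+s['eef_pos'];w=R@T[:3,:3]@d
    else:
        o=-p['R'].T@p['t'];w=p['R'].T@d
    return o+w*(z-o[2])/w[2]
def proj(name,X,s=None):
    p=optics.camera_params(name)
    X=np.asarray(X,float)
    if name=='wrist':
        T=p['T_tool_cam'];c=T[:3,:3].T@(s['eef_rot'].T@(X-s['eef_pos'])-T[:3,3])
    else: c=p['R']@X+p['t']
    u=p['mtx']@c; return u[:2]/u[2]
def crop(name,img,x0,y0,w,h,k,out):
    c=img[y0:y0+h,x0:x0+w]; cv2.imwrite(out,cv2.resize(c,None,fx=k,fy=k,interpolation=cv2.INTER_CUBIC))
E
python3 - <<'E'
from h import *
t=cv2.imread('pics/top0.png'); s=cv2.imread('pics/scene0.png')
crop('t',t,205,170,120,120,5,'pics/t0c.png'); crop('s',s,190,180,120,90,6,'pics/s0c.png')
for n,uv,z in [('ring',(261,227),66),('mark',(269,247),66),('ptr',(242,256),44),('dish',(359,242),16),('dish2',(96,195),16),('eye',(318,296),43),('can',(216,155),64),('box',(188,199),14),('bottle',(210,85),150)]:
    print(n,ray('top',uv,z).round(1))
E
```

```text
ring [545.1  72.9  66. ]
mark [505.9  57.1  66. ]
ptr [489.8 111.3  44. ]
dish [ 519.3 -125.7   16. ]
dish2 [618.6 418.3  16. ]
eye [411.2 -38.6  43. ]
can [691.  163.9  64. ]
box [610.  227.3  14. ]
bottle [804. 166. 150.]
```

View pics/t0c.png

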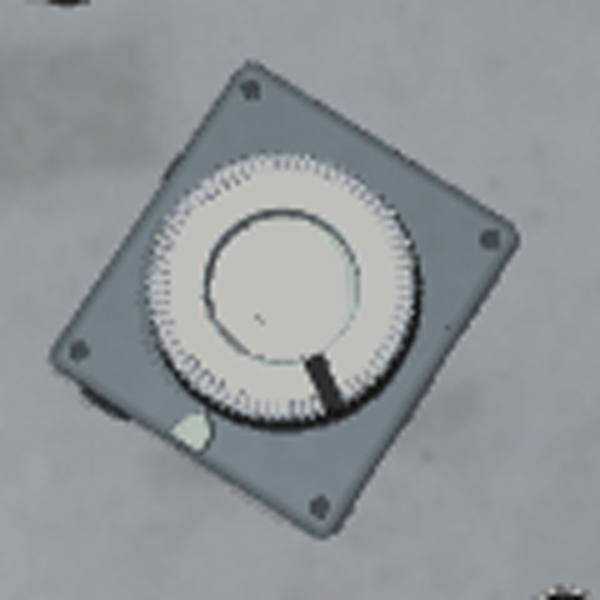

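View pics/s0c.png

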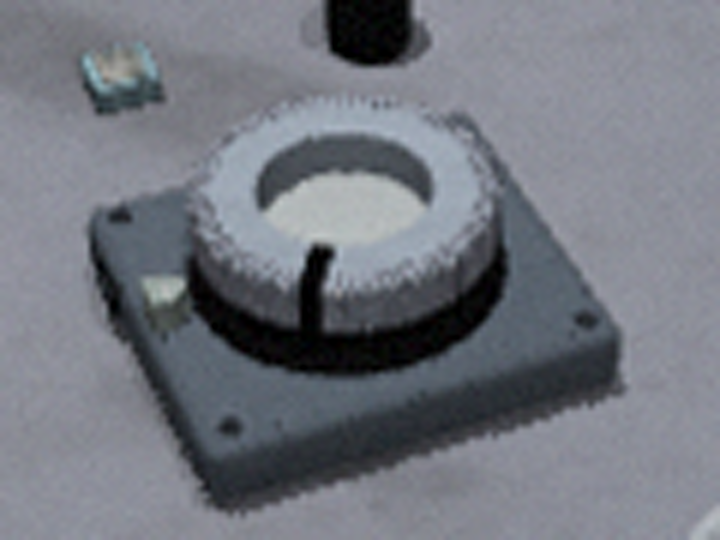

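```bash
cat >> h.py <<'E'
def ring_fit(img):
    pass
E
python3 - <<'E'
from h import *
f=lambda u,v:((u+.5)/5-.5+205,(v+.5)/5-.5+170)
S=np.array([ray('top',f(*p),30) for p in [(250,90),(489,239),(320,505),(79,350)]])
print('screws',S.round(1),'centroid',S.mean(0).round(1))
print('sides',[np.linalg.norm(S[i]-S[(i+1)%4]).round(1) for i in range(4)])
dirp=(S[2]+S[3])/2-S.mean(0); print('ptr angle from base',np.arctan2(dirp[1],dirp[0]))
x=(S[0]+S[1])/2-(S[2]+S[3])/2; 
t=cv2.imread('pics/top0.png')
# ring edge: bright low-saturation region
c=t[190:270,215:310].astype(int); m=((c.min(2)>165)).astype(np.uint8)
n,l,st,ce=cv2.connectedComponentsWithStats(m); i=1+st[1:,4].argmax(); print(st[1:])
cnt=max(cv2.findContours((l==i).astype(np.uint8),cv2.RETR_EXTERNAL,cv2.CHAIN_APPROX_NONE)[0],key=len)
e=cv2.fitEllipse(cv2.convexHull(cnt)); print(e); ctr=(e[0][0]+215,e[0][1]+190)
C=ray('top',ctr,66); print('ring',C,'diam',[a/515.74*(1000) for a in e[1]])
p=ray('top',f(203,408),44); print('ptr',p,np.hypot(*(p-C)[:2]),np.arctan2(*(p-C)[1::-1]))
p=ray('top',f(203,408),44)
M=[ray('top',f(*q),66) for q in [(315,360),(336,410)]]
for q in M: print('mark',q,np.hypot(*(q-C)[:2]),np.arctan2(*(q-C)[1::-1]))
for nm,uv in [('C',C)]: print(proj('scene',C), proj('top',C))
E
```

```text
screws [[630.6  88.   30. ]
 [568.6  -9.7  30. ]
 [461.3  58.9  30. ]
 [523.8 156.5  30. ]] centroid [546.1  73.4  30. ]
sides [np.float64(115.7), np.float64(127.3), np.float64(115.9), np.float64(126.9)]
ptr angle from base 2.57195860431264
[[  20   11   52   52 1723]
 [  26   21    1    1    1]
 [  71   28    1    1    1]
 [  53   60    1    2    2]
 [  25   63    7    7   30]]
((45.86555480957031, 36.60886001586914), (50.91421127319336, 52.04628372192383), 44.87810516357422)
ring [545.87245476  73.12516549  66.        ] diam [98.72069506571792, 100.91573995021488]
ptr [499.32303948 105.06405311  44.        ] 56.45299465031347 2.5402371099895897
mark [516.42264096  59.85843985  66.        ] 32.30011675335386 -2.71833473269594
mark [496.92958488  51.64489177  66.        ] 53.449103562466384 -2.728020615260079
[245.803603  210.6266581] [260.86555481 226.60886002]
```

Ring axis is about (545.9, 73.1). The base screws give the same centroid to within 0.4 mm. The pointer lies at 2.57 rad and the mark at about 3.56 rad, so lock_ring is about 0.99. Next I close the fingers and go above the band.

```bash
cat >> h.py <<'E'
C=np.array([545.9,73.2]); PA=2.57; RB=42.
xa=np.array([np.cos(PA),np.sin(PA),0]); za=np.array([0,0,-1.]); ROT=np.c_[xa,np.cross(za,xa),za]
def pt(a,z,r=RB): return np.array([C[0]+r*np.cos(a),C[1]+r*np.sin(a),z])
E
python3 - <<'E'
from h import *
ctrl.gripper_to(0)
ctrl.move_ptp(pt(0.43,66+25+30),ROT)
s=sensors.read_state(); print(s['t'],s['eef_pos'],s['q'],s['force'],s['grip_width'])
p,d=optics.grab_frame('wrist'); cv2.imwrite('pics/w1.png',p[:,:,::-1])
print(proj('wrist',[*C,66],s),[proj('wrist',[*C+52*np.array([np.cos(a),np.sin(a)]),66],s) for a in (0,PA,3.56)])
E
```

```text
3.125 [584.01402605  91.74894067 121.26323923] [ 9.31437352e-03  3.39480844e-01  1.59593682e+00  3.47541496e-04
  1.20577654e+00 -9.91399675e-01] [-0.2857853   0.09440851 -0.16506002] 0.3842184845492636
[224.77438992 197.02446487] [array([269.20978574, 259.10359183]), array([220.44751334, 112.60942799]), array([152.00228545, 152.22888843])]
```

View pics/w1.png

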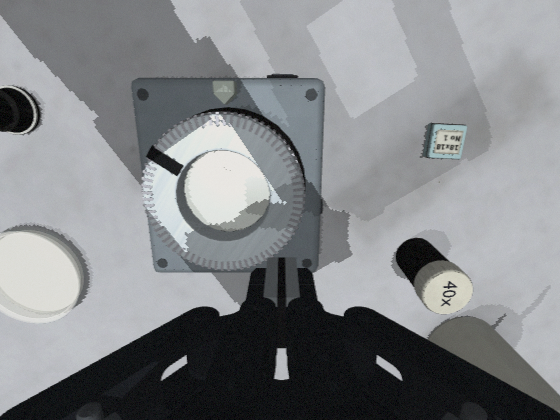

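Wrist view shows the mark from (148,152) to (180,170), the pointer tip at about (223,103) and all four base screws. I'll check it against the top camera.

```bash
python3 - <<'E'
from h import *
s=sensors.read_state()
S=np.array([ray('wrist',p,30,s) for p in [(143,95),(311,94),(307,264),(161,264)]]); print(S.round(1),S.mean(0).round(1))
print([np.linalg.norm(S[i]-S[(i+1)%4]).round(1) for i in range(4)])
print('ptr',ray('wrist',(223,103),44,s))
im=cv2.imread('pics/w1.png'); crop('w',im,125,70,200,210,3,'pics/w1c.png')
print(ray('top',(242,256),44))
E
```

```text
[[460.9  57.7  30. ]
 [522.8 155.6  30. ]
 [631.6  86.1  30. ]
 [568.1 -12.8  30. ]] [545.9  71.7  30. ]
[np.float64(115.8), np.float64(129.1), np.float64(117.5), np.float64(128.4)]
ptr [496.31577166 102.93728885  44.        ]
[489.83260554 111.32980347  44.        ]
```

View pics/w1c.png

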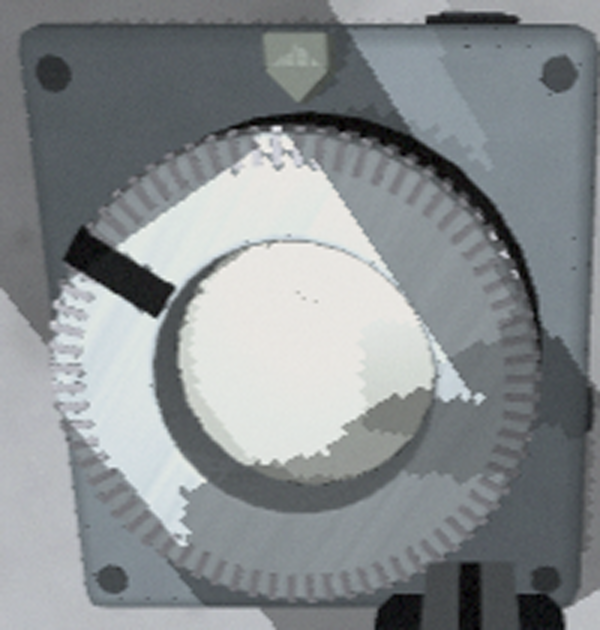

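The ring opening's centre in the wrist view is about (224,195.5) against a predicted (225,197), so the two cameras agree. I'll descend with a force stop, then press to about 7 N.

```bash
cat >> h.py <<'E'
C=np.array([545.9,72.7])
def fz(n=1): return sensors.read_state()['force'][2]
E
python3 - <<'E'
from h import *
ctrl.move_l(pt(0.43,95),ROT,vel=80)
f0=fz(); print('f0',f0)
r=ctrl.move_l(pt(0.43,86),ROT,vel=15,threshold=4)
s=sensors.read_state(); print(r,s['t'],s['eef_pos'],s['force'],s['force'][2]-f0)
z=s['eef_pos'][2]
ctrl.hold(0.1); s=sensors.read_state(); print(s['eef_pos'],s['force'])
p,d=optics.grab_frame('wrist'); cv2.imwrite('pics/w2.png',p[:,:,::-1])
E
```

```text
f0 0.14042846706903572
False 4.4 [584.10924408  90.20946738  86.00239409] [-0.98582924  0.59356468 -0.886232  ] -1.0266604696547972
[584.20984715  90.22013378  86.13241586] [-0.42064058 -0.49582965  0.05259077]
```

View pics/w2.png

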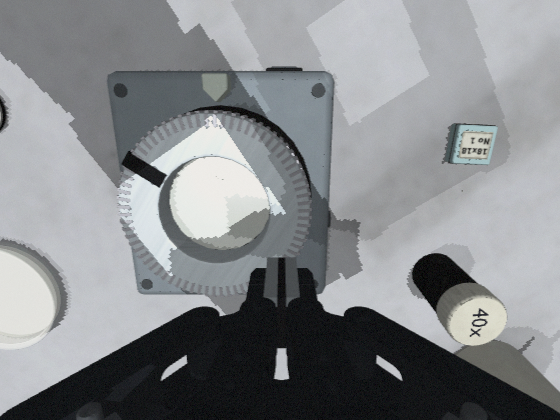

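No contact at TCP z 86, and the fingertips (280,258) still look slightly above the band. I'll continue the guarded descent.

```bash
python3 - <<'E'
from h import *
for z in (82,78,74,70):
    r=ctrl.move_l(pt(0.43,z),ROT,vel=15,threshold=4)
    s=sensors.read_state(); print(r,s['t'],s['eef_pos'],s['force'])
    if r: break
ctrl.hold(0.1); s=sensors.read_state(); print(s['eef_pos'],s['force'])
p,d=optics.grab_frame('wrist'); cv2.imwrite('pics/w3.png',p[:,:,::-1])
E
```

```text
False 4.9667 [583.88973511  90.21472889  81.74394172] [-0.03023284 -0.13769303 -0.26192673]
False 5.3833 [583.9322033   90.19033763  77.81527821] [-0.39987187 -0.19475995 -0.47542549]
False 5.8 [583.91435268  90.2000556   73.80180531] [ 0.79079174 -0.22248552 -0.25953087]
False 6.2167 [583.94046026  90.22639517  69.82851183] [-0.62422733  0.76863664  0.47851544]
[584.08959357  90.21276445  69.99139595] [ 0.34102912  1.15443068 -0.1271885 ]
```

View pics/w3.png

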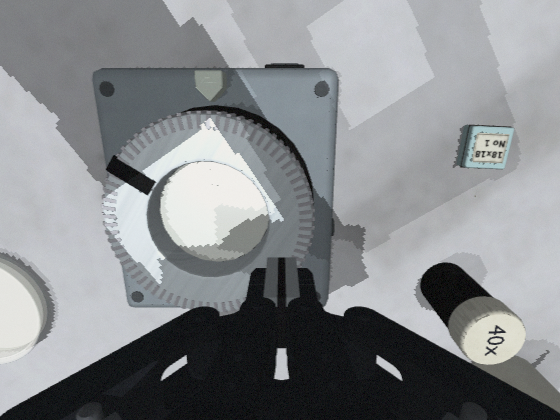

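There's still no contact at TCP z 70, which conflicts with a tip offset of 25 mm. I'll use depth to find where the tips and the ring top really are.

```bash
python3 - <<'E'
from h import *
s=sensors.read_state(); p,d=optics.grab_frame('wrist')
P=optics.camera_params('wrist');T=P['T_tool_cam'];K=P['mtx']
def pw(u,v,dd=None):
    dd=d[v,u] if dd is None else dd
    c=np.linalg.inv(K)@[u,v,1]*dd; t=T[:3,:3]@c+T[:3,3]; return dd,t.round(1),(s['eef_rot']@t+s['eef_pos']).round(1)
for uv in [(275,265),(270,262),(290,262),(282,262),(282,275),(275,285),(290,285),(265,265),(300,270),(208,125),(130,220),(230,285),(250,240),(108,88),(320,88),(280,40),(240,290)]: print(uv,*pw(*uv))
for z in (0,6,15,25): print(z,proj('wrist',s['eef_pos']+s['eef_rot']@[0,0,z],s))
cv2.imwrite('pics/w3c.png',cv2.resize(p[220:400,180:400,::-1],None,fx=3,fy=3))
f,dt=optics.grab_frame('scene'); cv2.imwrite('pics/s3.png',cv2.resize(f[100:330,130:400,::-1],None,fx=2.5,fy=2.5))
E
```

```text
(275, 265) 143.60991 [ 11.8  -2.7 -21. ] [572.8  94.3  91.1]
(270, 262) 146.6959 [ 11.7  -5.  -17.8] [571.6  92.4  87.9]
(290, 262) 147.21016 [ 11.4   3.9 -17.3] [576.6  99.7  87.4]
(282, 262) 147.1463 [ 11.5   0.3 -17.4] [574.7  96.7  87.5]
(282, 275) 135.87958 [ 11.4   0.3 -29.2] [574.7  96.6  99.3]
(275, 285) 128.43164 [ 11.3  -2.4 -37.1] [573.4  94.3 107.1]
(290, 285) 127.01832 [ 12.    3.3 -38.3] [575.9  99.5 108.4]
(265, 265) 170.75629 [-0.4 -8.3  3.6] [580.   83.   66.5]
(300, 270) 147.97859 [  7.7   8.4 -17.7] [582.2 101.4  87.8]
(208, 125) 150.39253 [ 69.3 -33.1   4. ] [507.9  99.9  66. ]
(130, 220) 163.6311 [ 24.  -74.5   3.8] [523.7  40.5  66.3]
(230, 285) 175.488 [-12.7 -27.1   4.8] [580.2  60.6  65.3]
(250, 240) 185.05103 [  6.4 -17.4  20.7] [569.3  79.1  49.3]
(108, 88) 178.7981 [ 87.  -93.2  39.3] [460.5  58.9  30.7]
(320, 88) 177.18283 [86.9 20.8 37.5] [522.3 154.7  32.5]
(280, 40) 199.02496 [115.6  -0.6  69.4] [486.6 152.2   0.7]
(240, 290) 175.62642 [-15.3 -21.8   4.1] [585.2  63.6  66. ]
0 [281.20085946 267.44428617]
6 [281.19236021 262.16679725]
15 [281.18061742 254.87527518]
25 [281.16880892 247.54294692]
```

View pics/w3c.png

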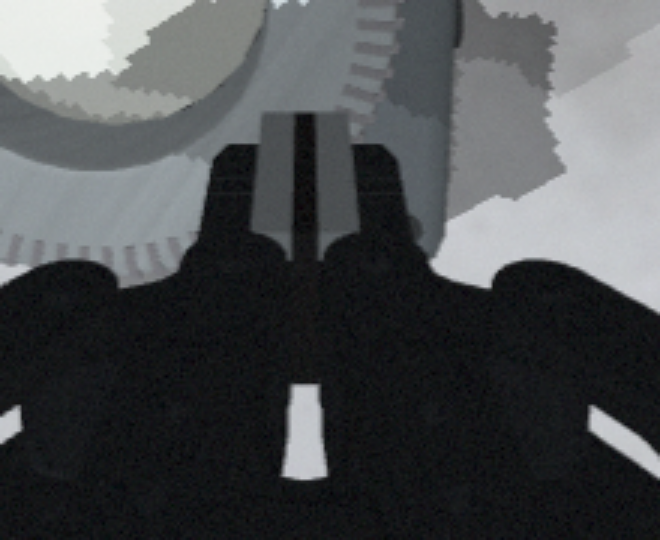

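View pics/s3.png

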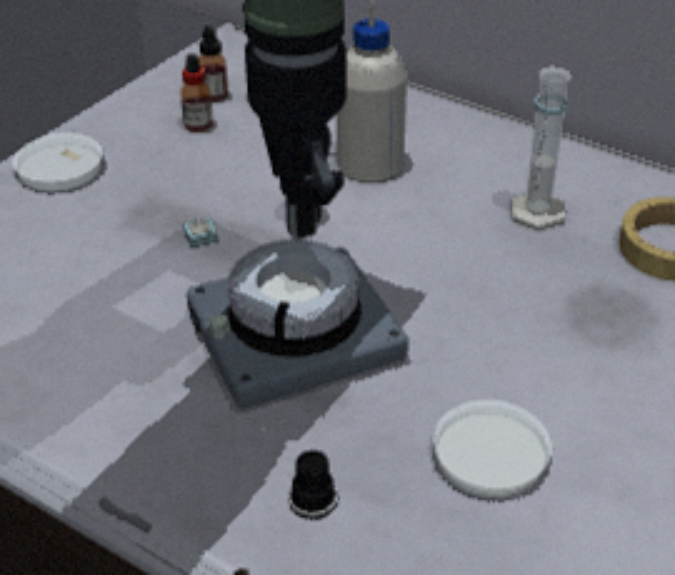

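```bash
python3 - <<'E'
from h import *
for z in (45,66,83,95): print(z,(proj('scene',[584,90,z])-[130,100])*2.5)
print(sensors.read_state()['t'])
E
```

```text
45 [300.46183748 264.84448031]
66 [299.79998432 245.42800645]
83 [299.25072766 229.31472259]
95 [298.85551838 217.72065428]
6.4667
```

Both cameras put the fingertips at about 80–83 mm height, roughly 12 mm behind the TCP rather than 25 mm ahead of it. I trust the pictures and keep the descent guarded. I expect contact near TCP z 54.

```bash
python3 - <<'E'
from h import *
ctrl.move_l(pt(0.43,60),ROT,vel=30,threshold=5)
for z in (55,51,47,43):
    r=ctrl.move_l(pt(0.43,z),ROT,vel=12,threshold=4)
    s=sensors.read_state(); print(r,s['t'],s['eef_pos'],s['force'])
    if r: break
ctrl.hold(0.1); s=sensors.read_state(); print(s['eef_pos'],s['force'])
p,d=optics.grab_frame('wrist'); cv2.imwrite('pics/w4.png',p[:,:,::-1])
E
```

```text
True 7.3583 [584.5706196   90.23161223  56.10537516] [-0.34163021 -0.03635893  5.01746425]
[584.55337796  90.21486475  56.11274283] [ 0.0624948  -0.02668284  5.62138729]
```

View pics/w4.png

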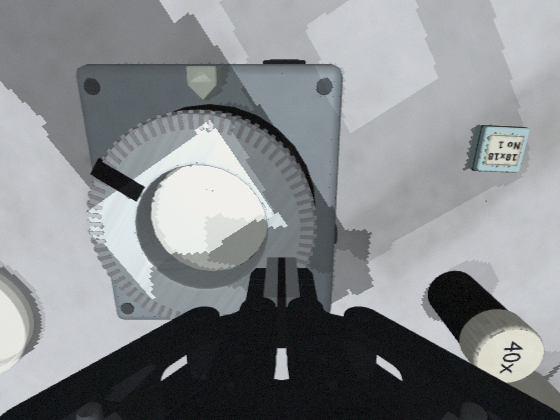

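Contact is soft, 5–5.6 N at TCP z 56.1, with the tip on the band. I'll roll 1 rad and check how the ring follows.

```bash
cat >> h.py <<'E'
def mark(tag,z=64.5):
    s=sensors.read_state(); p,d=optics.grab_frame('wrist'); cv2.imwrite(f'pics/{tag}.png',p[:,:,::-1])
    g=p.max(2).astype(np.float32)
    A=np.arange(0,2*np.pi,.005); Rr=np.arange(34,50,1.)
    P=np.array([[proj('wrist',[C[0]+r*np.cos(a),C[1]+r*np.sin(a),z],s) for r in Rr] for a in A]).astype(np.float32)
    v=cv2.remap(g,P[...,0].copy(),P[...,1].copy(),cv2.INTER_LINEAR,borderValue=255)
    occ=(P[...,1]>250)&(np.abs(P[...,0]-281)<(25+1.0*(P[...,1]-250))) | (P[...,1]>415)|(P[...,0]<3)|(P[...,0]>556)|(P[...,1]<3)
    dark=((v<45)&~occ).mean(1)
    idx=dark>.6
    if idx.sum()<8: return None,idx.sum()
    a=A[idx]; m=np.angle(np.exp(1j*a).mean())
    return (m-PA)%(2*np.pi),idx.sum()*.005
def roll(a0,a1,z,vel=45,ftgt=7.5,step=.3):
    n=max(1,int(np.ceil(abs(a1-a0)/step))); fs=[]
    for a in np.linspace(a0,a1,n+1)[1:]:
        ctrl.move_l(pt(a,z),ROT,vel=vel)
        f=fz(); fs.append(round(f,1))
        z+=float(np.clip((f-ftgt)*.2,-.4,.4))
    return z,fs
E
python3 - <<'E'
from h import *
print(mark('m0'))
ctrl.move_l(pt(.43,55.4),ROT,vel=10); print(fz())
z,fs=roll(.43,1.43,55.4); print(z,fs)
s=sensors.read_state(); print(s['t'],s['force'],s['eef_pos']); print(mark('m1'))
E
```

```text
Traceback (most recent call last):
  File "h.py", line 31, in mark
    P=np.array([[proj('wrist',[C[0]+r*np.cos(a),C[1]+r*np.sin(a),z],s) for r in Rr] for a in A]).astype(np.float32)
                 ~~~~^^^^^^^^^^^^^^^^^^^^^^^^^^^^^^^^^^^^^^^^^^^^^^^^^
  File "h.py", line 12, in proj
    p=optics.camera_params(name)
ValueError: time passes only in moves, steps and waits
```

```bash
python3 - <<'E'
t=open('h.py').read()
t=t.replace("P=np.array([[proj('wrist',[C[0]+r*np.cos(a),C[1]+r*np.sin(a),z],s) for r in Rr] for a in A]).astype(np.float32)",
"""X=np.stack([C[0]+np.outer(np.cos(A),Rr),C[1]+np.outer(np.sin(A),Rr),np.full((len(A),len(Rr)),z)],-1)
    q=optics.camera_params('wrist');T=q['T_tool_cam'];c=((X-s['eef_pos'])@s['eef_rot']-T[:3,3])@T[:3,:3]
    c=c@q['mtx'].T; P=(c[...,:2]/c[...,2:]).astype(np.float32)""")
open('h.py','w').write(t)
E
python3 - <<'E'
from h import *
print(sensors.read_state()['t'],mark('m0'))
ctrl.move_l(pt(.43,55.4),ROT,vel=10); print(fz())
z,fs=roll(.43,1.43,55.4); print(z,fs)
s=sensors.read_state(); print(s['t'],s['force'],s['eef_pos']); print(mark('m1'))
E
```

```text
7.5583 (np.float64(0.9950000000000001), np.float64(0.17500000000000002))
4.560416454897344
54.28914532120014 [np.float64(5.8), np.float64(6.2), np.float64(5.6), np.float64(6.8)]
9.3917 [-0.19771573  0.4369755   6.79325909] [551.97459828 114.95693092  55.21245133]
(np.float64(2.0394728985075465), np.float64(0.46))
```

View pics/m1.png

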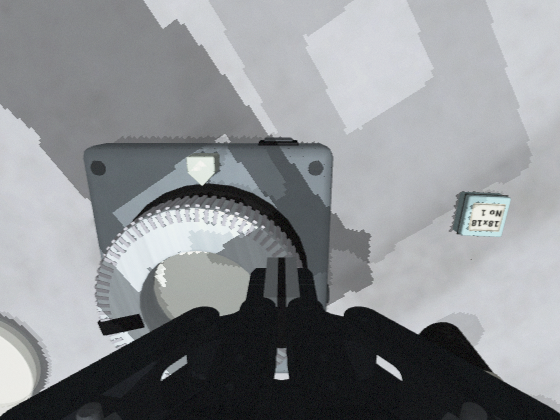

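The ring follows: the mark now sits at (98–143, 324). My detector picked up the gripper too, so I'll exclude the component touching the picture's bottom and roll on.

```bash
python3 - <<'E'
t=open('h.py').read()
t=t.replace("    v=cv2.remap(g,","""    l=cv2.connectedComponents((g<45).astype(np.uint8))[1]
    grip=np.isin(l,[k for k in np.unique(l[-1]) if k]).astype(np.uint8); grip=cv2.dilate(grip,np.ones((5,5),np.uint8)); g=np.where(grip>0,255,g).astype(np.float32)
    v=cv2.remap(g,""").replace("(np.abs(P[...,0]-281)<(25+1.0*(P[...,1]-250)))","(np.abs(P[...,0]-281)<30)")
open('h.py','w').write(t)
E
python3 - <<'E'
from h import *
q=ray('wrist',(121,324),64.5,sensors.read_state()); print(q,np.hypot(*(q[:2]-C)),(np.arctan2(*(q[:2]-C)[::-1])-PA)%6.2832)
print(mark('m1b'))
z,fs=roll(1.43,3.3,54.6); print(z,fs); print(sensors.read_state()['t'],mark('m2'))
z,fs=roll(3.3,5.0,z); print(z,fs); print(sensors.read_state()['t'],mark('m3'))
print(sensors.read_state()['eef_pos'])
E
```

```text
[530.87425895  33.21769335  64.5       ] 42.24482728462574 1.7787595736109898
(np.float64(1.7850000000000001), np.float64(0.17500000000000002))
54.235874563404415 [np.float64(7.0), np.float64(6.5), np.float64(7.8), np.float64(6.9), np.float64(7.3), np.float64(7.8), np.float64(7.3)]
12.2917 (None, np.int64(0))
54.60392998835429 [np.float64(7.8), np.float64(7.7), np.float64(7.8), np.float64(7.9), np.float64(7.6), np.float64(8.1)]
14.8417 (np.float64(4.793185307179586), np.float64(0.17500000000000002))
[558.07231669  33.28232739  55.11655869]
```

View pics/m3.png

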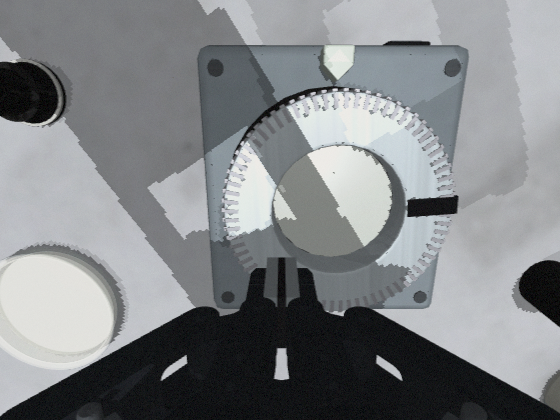

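Picture m3 shows the mark at (407–458, 206), which is 4.79 rad. The ring turns about 0.83 of the finger's angle. I'll continue in chunks with looks.

```bash
python3 - <<'E'
from h import *
z=54.6;a=5.0
for b in (7.2,9.3,11.3):
    z,fs=roll(a,b,z); a=b; print(z,min(fs),max(fs),sensors.read_state()['t'],mark('n%d'%int(b)))
E
```

```text
54.203837716115686 6.7 8.0 18.1583 (np.float64(0.37500000000000044), np.float64(0.165))
54.013098210445676 6.7 7.7 21.3417 (None, np.int64(0))
54.27735163748771 7.2 8.1 24.3083 (np.float64(3.76354781455988), np.float64(0.17500000000000002))
```

View pics/n7.png

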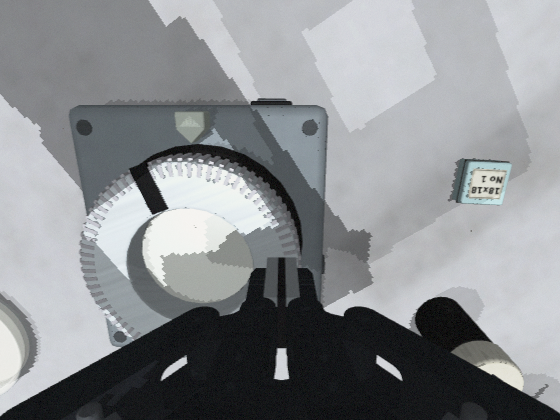

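View pics/n11.png

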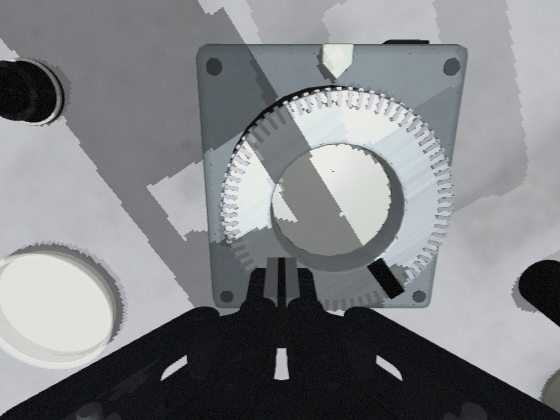

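After the first pass the ring was at 6.66, and it's now at about 10.05. About 2.52 rad remains, so I'll approach in shrinking steps.

```bash
python3 - <<'E'
from h import *
z,fs=roll(11.3,13.4,54.3); print(z,fs,sensors.read_state()['t'],mark('o1'))
E
```

```text
53.93096175037147 [np.float64(7.5), np.float64(7.1), np.float64(7.8), np.float64(7.1), np.float64(7.4), np.float64(6.8), np.float64(7.0)] 27.3333 (np.float64(5.5856853071795864), np.float64(0.16))
```

View pics/o1.png

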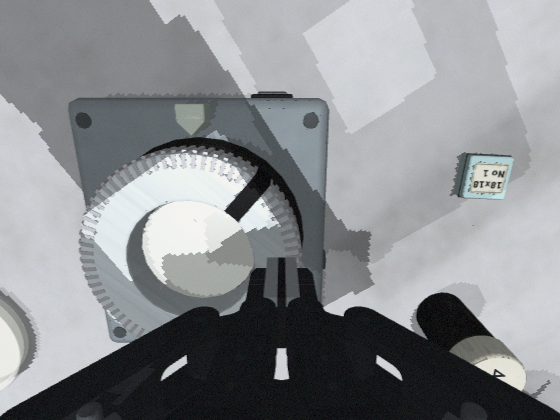

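```bash
python3 - <<'E'
from h import *
z,fs=roll(13.4,13.95,54.0,vel=35,step=.2); s=sensors.read_state(); print(z,fs,s['t'],mark('o2'))
im=cv2.imread('pics/o2.png'); cv2.imwrite('pics/o2c.png',cv2.resize(im[90:290,60:330],None,fx=2.9,fy=2.9,interpolation=cv2.INTER_CUBIC))
E
```

```text
53.793172371056464 [np.float64(7.1), np.float64(6.8), np.float64(7.6)] 28.4833 (None, np.int64(0))
```

View pics/o2c.png

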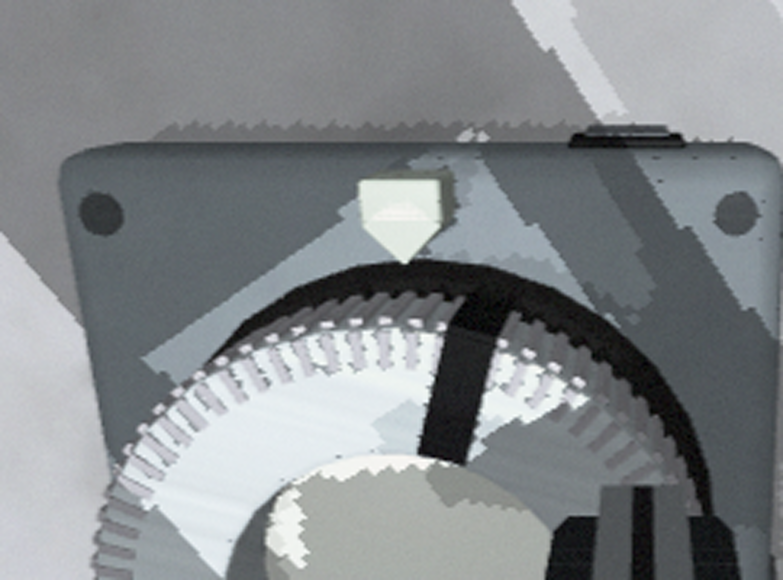

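The detector failed because the mark merged with the dark gap under the ring. Rows above 252 never hold the gripper, so I'll limit the gripper mask to below that. I'll also measure the pointer in this picture: its tip is at crop (404,263).

```bash
python3 - <<'E'
t=open('h.py').read()
t=t.replace("grip=cv2.dilate(grip","grip[:252]=0; grip=cv2.dilate(grip")
open('h.py','w').write(t)
E
python3 - <<'E'
from h import *
s=sensors.read_state(); print(s['eef_pos'])
print(mark('o3'),mark('o3b',63.5))
f=lambda u,v:((u+.5)/2.9-.5+60,(v+.5)/2.9-.5+90)
an=lambda q:(np.hypot(*(q[:2]-C)),np.arctan2(*(q[:2]-C)[::-1])%6.2832)
print('ptr',an(ray('wrist',f(404,263),44,s)))
print('mark outer/inner',an(ray('wrist',f(477,330),64.2,s)),an(ray('wrist',f(443,458),64.2,s)))
S=np.array([ray('wrist',f(*p),30,s) for p in [(101,214),(737,214)]]); n=S[1]-S[0]; print('base pointer dir',np.arctan2(n[1],n[0])+np.pi/2, S)
# centre check: inner circle
E
```

```text
[554.52273289 114.62359983  54.88212657]
(np.float64(6.025685307179586), np.float64(0.16)) (np.float64(6.028185307179586), np.float64(0.165))
ptr (np.float64(57.78609495962744), np.float64(2.5850335769556976))
mark outer/inner (np.float64(53.645571784592235), np.float64(2.2949327822213847)) (np.float64(31.42135439190672), np.float64(2.3109305831965425))
base pointer dir 2.5695134894823033 [[460.12566907  57.58504629  30.        ]
 [523.16443091 155.48563664  30.        ]]
```

The mark is at about 2.30 rad, with the pointer at 2.57–2.585, so 0.27 remains. I'll creep.

```bash
python3 - <<'E'
from h import *
z,fs=roll(13.95,14.2,53.8,vel=25,step=.13); s=sensors.read_state(); print(z,fs,s['t'],mark('o4'),s['eef_pos'])
im=cv2.imread('pics/o4.png'); cv2.imwrite('pics/o4c.png',cv2.resize(im[100:300,60:330],None,fx=2.9,fy=2.9,interpolation=cv2.INTER_CUBIC))
E
```

```text
53.790975890502594 [np.float64(7.4), np.float64(7.5)] 29.35 (np.float64(6.220685307179586), np.float64(0.15)) [544.41474651 115.32426955  54.97530085]
```

View pics/o4c.png

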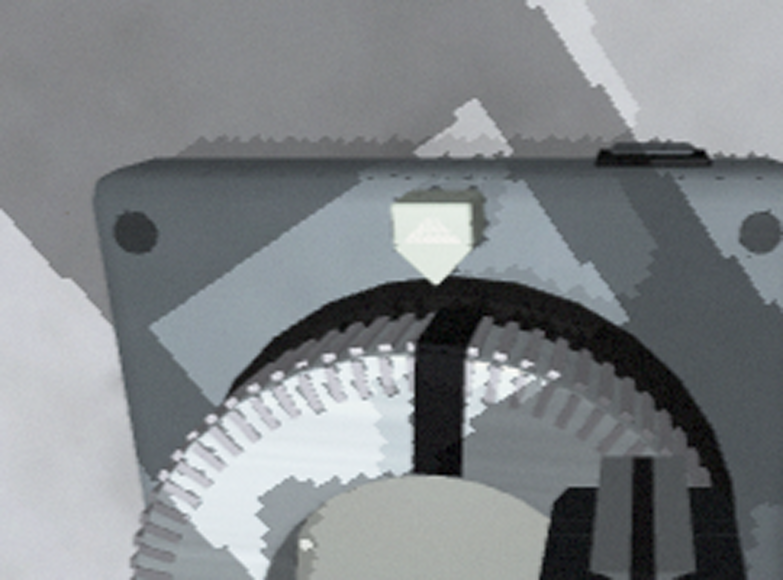

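```bash
python3 - <<'E'
from h import *
s=sensors.read_state()
f=lambda u,v:((u+.5)/2.9-.5+60,(v+.5)/2.9-.5+100)
an=lambda q:(np.hypot(*(q[:2]-C)),np.arctan2(*(q[:2]-C)[::-1])%6.2832)
print('ptr',an(ray('wrist',f(435,285),44,s)))
print('mark outer/inner',an(ray('wrist',f(440,345),64.2,s)),an(ray('wrist',f(438,475),64.2,s)))
S=np.array([ray('wrist',f(*p),30,s) for p in [(136,233),(760,233)]]); n=S[1]-S[0]; print('base dir',np.arctan2(n[1],n[0])+np.pi/2)
z,fs=roll(14.2,14.26,53.8,vel=10,step=.1); print(fs,mark('o5'))
s=sensors.read_state(); p=s['eef_pos']; 
ctrl.move_l([p[0],p[1],75],ROT,vel=60)
a=PA-np.pi; ctrl.move_l([*C+[0,0],100],ROT,vel=120); ctrl.move_l(pt(a,110,60),ROT,vel=120)
s=sensors.read_state(); print(s['t'],s['force'],mark('o6',66),mark('o7',66))
im=cv2.imread('pics/o6.png'); cv2.imwrite('pics/o6c.png',cv2.resize(im[60:260,160:400],None,fx=3,fy=3,interpolation=cv2.INTER_CUBIC))
E
```

```text
ptr (np.float64(57.641058112147235), np.float64(2.5876905516708097))
mark outer/inner (np.float64(53.54127423170783), np.float64(2.5031725215856695)) (np.float64(31.215672390596225), np.float64(2.5107712031013003))
base dir 2.5692347715882073
[np.float64(7.2)] (None, np.int64(0))
31.575 [ 0.49073374  0.26626308 -0.26828343] (None, np.int64(0)) (None, np.int64(0))
```

View pics/o6c.png

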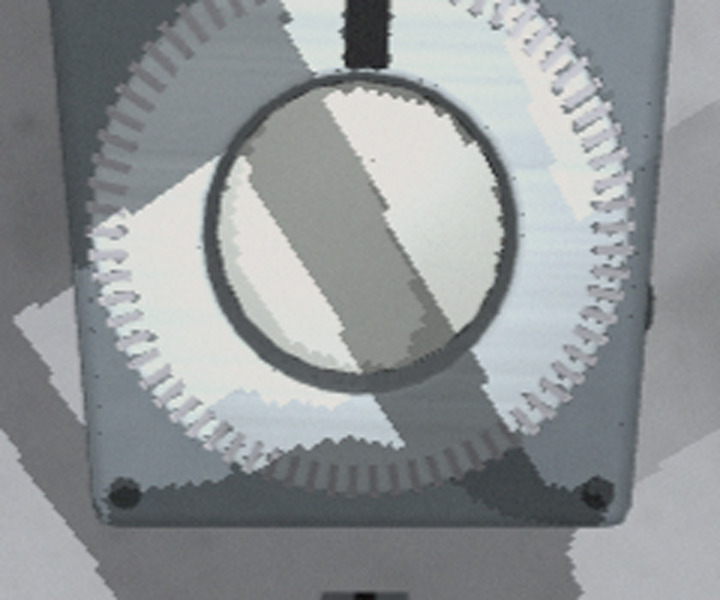

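```bash
sed -i 's/(v<45)/(v<62)/' h.py; python3 - <<'E'
from h import *
s=sensors.read_state(); print(s['t'],mark('o8',66))
im=cv2.imread('pics/o8.png'); cv2.imwrite('pics/o8c.png',cv2.resize(im[0:100,220:340],None,fx=6,fy=6,interpolation=cv2.INTER_CUBIC))
E
```

```text
31.675 (np.float64(6.2731853071795864), np.float64(0.165))
```

View pics/o8c.png

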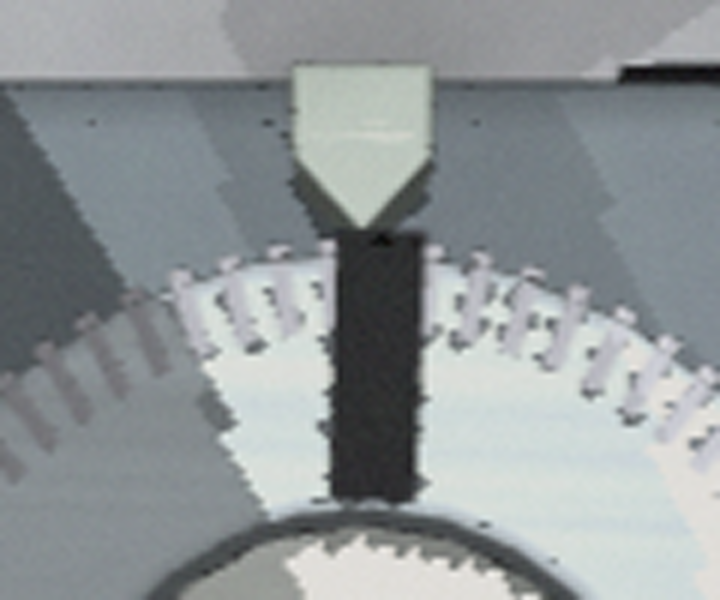

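The pointer tip stands over the mark but the mark's centre is about 0.03 rad (1.5 mm) short: pointer tip at crop x 364, ring axis 365, mark centre 381 outside and 374 inside. I'll add one tiny nudge from the far side.

```bash
python3 - <<'E'
from h import *
a=PA+np.pi-.2
ctrl.move_l(pt(a,62),ROT,vel=80)
r=ctrl.move_l(pt(a,53.8),ROT,vel=12,threshold=6.5); s=sensors.read_state(); print(r,s['t'],s['force'],s['eef_pos'],mark('p1'))
p=s['eef_pos']; 
ctrl.move_l(pt(a,53.9),ROT,vel=10); print(fz(),mark('p2'))
ctrl.move_l(pt(a+.03,53.9),ROT,vel=8); s=sensors.read_state(); print(s['t'],s['force'],s['eef_pos'],mark('p3'))
im=cv2.imread('pics/p3.png'); cv2.imwrite('pics/p3c.png',cv2.resize(im[20:180,200:360],None,fx=3.7,fy=3.7,interpolation=cv2.INTER_CUBIC))
E
```

```text
True 33.1583 [-1.53659291 -0.31249327  6.99562221] [576.47436079  43.3492809   55.42496869] (np.float64(6.2731853071795864), np.float64(0.165))
7.236708457542505 (np.float64(6.275685307179586), np.float64(0.17))
33.8167 [-1.93990564 -1.0829072   6.54540585] [577.3308538   44.12122728  55.1111814 ] (np.float64(0.015000000000000124), np.float64(0.165))
```

View pics/p3c.png

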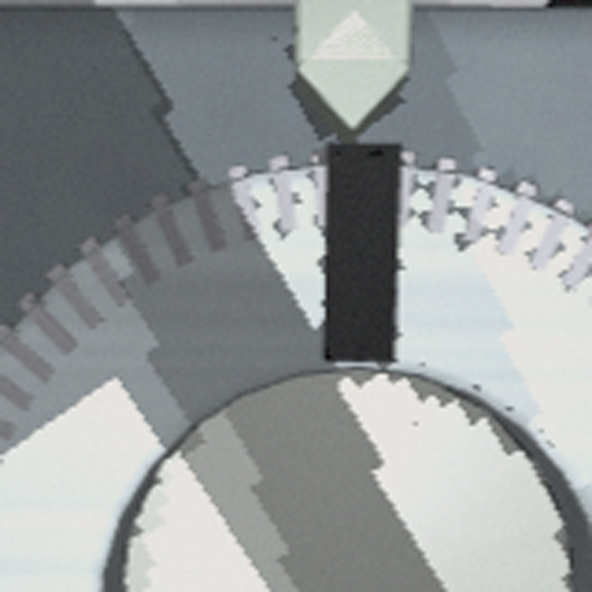

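The ring moved about 0.025 rad. The mark now measures 2.585 rad against the pointer tip at 2.585–2.588. I'll lift clear, retreat and do a final check.

```bash
python3 - <<'E'
from h import *
p=sensors.read_state()['eef_pos']
ctrl.move_l([p[0],p[1],70],ROT,vel=50)
ctrl.move_l(pt(PA-np.pi,110,60),ROT,vel=120); print(mark('q1',66))
im=cv2.imread('pics/q1.png'); cv2.imwrite('pics/q1c.png',cv2.resize(im[0:100,220:340],None,fx=6,fy=6,interpolation=cv2.INTER_CUBIC))
ctrl.move_l(pt(PA-np.pi,240,60),ROT,vel=200)
ctrl.set_joints([1.103, 0.207, 1.542, 0, 1.393, -0.15])
s=sensors.read_state(); print(s['t'],s['force'],s['eef_pos'])
t,_=optics.grab_frame('top'); cv2.imwrite('pics/t9.png',t[:,:,::-1])
crop('t',cv2.imread('pics/t9.png'),205,170,120,120,5,'pics/t9c.png')
E
```

```text
(np.float64(0.015000000000000124), np.float64(0.165))
38.0417 [-0.52056957  1.14023239  0.34977623] [180.35016414 545.95369964 222.4469628 ]
```

View pics/q1c.png

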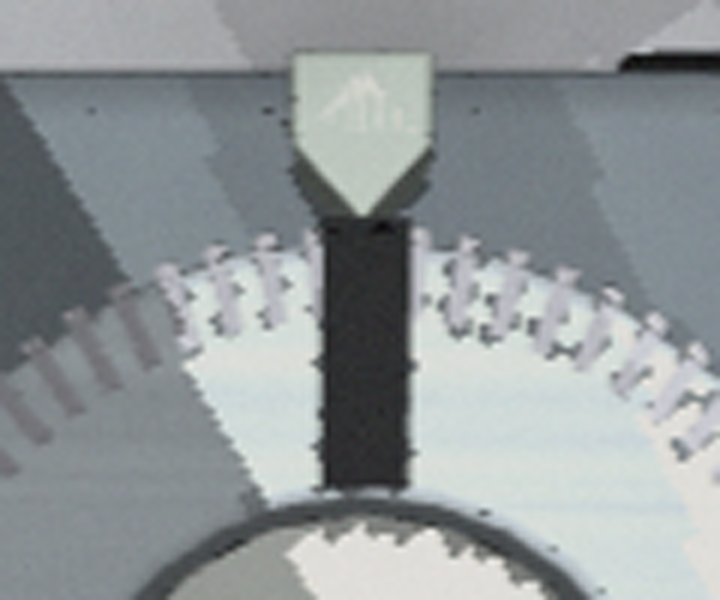

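View pics/t9c.png

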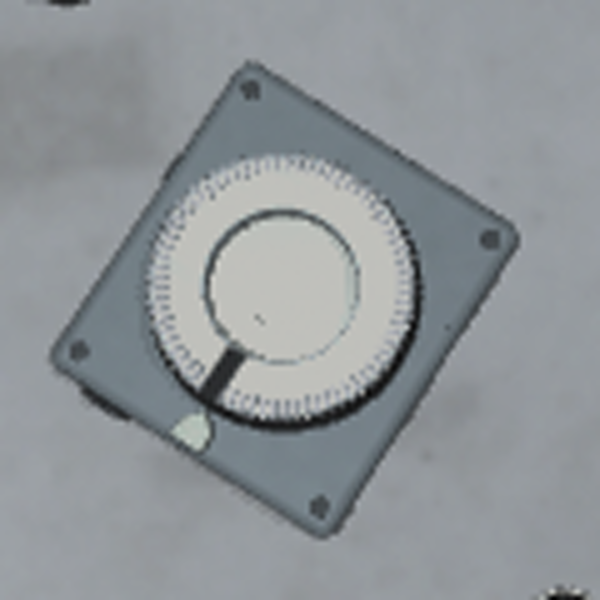

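View pics/t9.png

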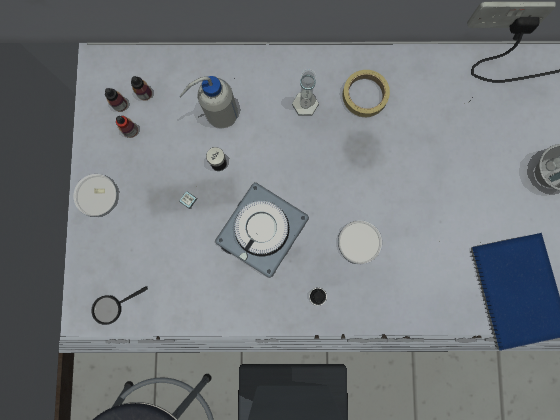

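In the wrist view, the mark (centre x ≈ 365) is lined up with the pointer tip (x ≈ 363). In the top view, the mark stands at the pointer, everything around is where it was, and the arm is clear. Handing in.

```bash
python3 -c "
from plant import ctrl
print(ctrl.finish_job())"
```

```text
the job is handed in; nothing more can be done
None
```

The ring is loosened: its mark came past the pointer once and now stands at the pointer for the second time. I handed the job in at about 38 s, with the arm back at its start pose.

- **Rolling:** I pressed the closed fingertips on the band at about 5.5–8 N and led them anticlockwise. The ring turned about 11.57 rad, from about 1.0 to 12.57. I watched the mark in the wrist camera to count the turns, because the finger slipped about 17%.
- **Finish:** I stopped about 0.03 rad short, lifted off to look, then added one small nudge of about 0.025 rad.
- **Last checks:** The wrist view shows the mark at 2.585 rad and the pointer tip at 2.585–2.588. The top view also shows the mark at the pointer, the base and loose things where they were before, and nothing touching the robot.
- **Disagreements:**
  - `tcp_to_tips` says the tips are 25 mm ahead of the TCP. By contact, the closed tips were about 8 mm behind it, so I went down by camera and force instead.
  - The base's edges give a pointer direction of 2.57 rad, 0.015 less than the pointer tip itself. I aligned to the tip.
  - The mark detector failed on a few frames where the mark was hidden or ran into dark areas. I settled those by adjusting it or looking at the picture.

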